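# Pack bit nozzles in a latched transit case

## Robot

A 6-joint arm with a two-finger parallel gripper is mounted at the origin on the work surface. World frame = base frame: x ahead of the robot, y to its left, z up, the work surface at z = 0. Lengths are in m, angles in rad, forces in N, time in s.
With the tool pointing down it reaches from about 0.4 to 0.825 m from the base axis. Payload 7 kg.
Tool frame: the origin (TCP) lies at the very end of the fingers, on their centre line; the grasp point (between the pads) lies 19 mm behind it; z points along the fingers, y is the line along which they close (so a half turn about z gives the same grasp; the last joint's range is limited). The gripper opens to 88 mm and grips with 3 to 60 N. Pads are 19 mm wide; open, the fingers measure 130 mm over their backs; the gripper's body (78 mm by 193 mm) begins 47 mm behind the grasp point.
Start: joints at [0.288, 0.359, 0.012, 0, -1.224, -0.288], TCP at [0.675, -0, 0.227] pointing down, gripper open.
Joint ranges: [-3.07, 3.07], [-1.43, 2.12], [-1.02, 1.25], [-3.03, 1.67], [-3.05, -0], [-3.03, 3.03]. Speed limits (rad/s): [2.39, 2.39, 3.01, 3.14, 3.14, 3.14].

## Interface

Orientations are given as [roll, pitch, yaw] about the fixed x, y, z axes, in that order (R = Rz(yaw) Ry(pitch) Rx(roll)).
In Python, from station import arm gives the robot as it stands.
- The arm moves only by the tool step_arm, never from a script. Its argument "rows" is a list of rows, each a list of 5 numbers: the shift along the world's x, y, z in m, then the turn about the world's z in rad, then the finger opening in m, from 0 to 0.0876. In form: [[x, y, z, spin, gripper], ...]. A call has 1 to 20 rows; each row is the pose to reach, as a shift and turn from the pose commanded when the call began; what a row does not reach only later rows make up. A row lasts 1/10 s, in which the tool goes at most 50 mm and 8.59 degrees, less where a joint would pass 70% of its speed; a pose out of reach is approached as far as the arm can. A call with a gripper value outside its range is refused whole. The fingers move at their own pace and stop on an object; "newtons" is the grip in N (left out, the last holds). Time passes only in rows, so rows that repeat a pose let the fingers close. It gives the time, the measured TCP pose, the force, the opening and the grip force at its end, in the units of the state.
- arm.get_state(): the state, without advancing time (a new reading comes with each control period).
- arm.grab_frame(name): name is "scene" or "side" or "wrist"; returns a dict with "color" (384x512x3 uint8, blue, green, red), "vfov" (degrees; the focal length in pixels is half the picture's height over the tangent of half this angle, whatever the lens; pixels are square), "cx", "cy" (the principal point, pixels), "k1" (the pictures are not rectified: a ray, as slopes to the right and down, at radius r is drawn at 1 + k1 r^2 times it, then the intrinsics apply), "rvec" (rotation vector, rad) and "tvec" (3), from world to camera coordinates, as OpenCV has them. Camera axes: x right, y down, z forward; pixel columns grow to the right and rows downward; lengths in m; the calibration is good to about 2 mm. A picture is of the moment at which its call begins. There is no depth.
- arm.job_done(): hands the job in; it is judged then, once.
The state is a dict: "t": time; "q": joint angles; "qd": joint speeds; "joint_efforts": joint torques, N m; "eef_pos": TCP position; "ee_rot": TCP orientation; "force": force on the tool from outside, world axes, zero at the start; "moment": the same for the moment, N m; "width": finger opening in m; "gripper_force": force on a finger pad.
Only numpy, scipy, OpenCV 4.12 (cv2) and the standard library are available. Lean on these libraries where they do the work, as an engineer would, in place of code of your own. Each camera call takes 0.05 s, during which the arm holds its last target. There are 200 camera calls.

## Task

Pack the drill-bit nozzles for shipping: swing the case's red latch lever fully aside, open the lid until it stands up, and stand every nozzle on the bench upright on the floor of the case, then hang the orange frame fully home on both pins over them. Close the lid completely and swing the latch back over its tab to lock it, without disturbing the other things on the bench.

Things in the scene. Friction and masses are not known exactly. Their poses are not given: they have to be found in the camera images.
- case: Low blue case fixed to the bench; tray 200 (x) x 280 (y) x 55 mm high, walls and floor 6 mm. Origin: centre of its underside. x runs from the latch side (front, -100) to the hinge side (+100), y along the hinge, z up. A rib 14 wide, 180 long, top 26 mm over the bench, runs along y at x=0 and leaves two troughs 87 mm wide for nozzles. Two pins stand at x=0, y=-100 and +100.
- case_seat (a point): Point midway between the two pins, at their shoulders, 62 mm over the bench; axes as the case. The frame's origin lies here when fully home. Each pin: 24 mm thick foot up to the shoulder, then 14 mm thick for 18 mm, then an 8 mm tapered tip, top 88 mm over the bench.
- lid (a joint): Blue lid, a cover 60 mm deep hinged on the tray's +x rim (hinge line at x=+100, z=55.5 mm of the case). 0 = shut, grows as its front rises, 1.57 = upright, stop at 1.7. Stiff hinge: stays where it is left; about 5 N at the handle lifts it. Shut, its top is 117 mm over the bench.
- lid_handle (a point): Middle of the lid's handle, a black round bar 50 mm long (along the case's y), 20 mm thick, on a thin stem 30 mm in front of the lid's front wall. Shut it lies at x=-130, y=-30, z=90.5 mm of the case. Can be pinched by its two ends from above; it turns between the pads as the lid swings.
- latch (a joint): Red latch lever on a vertical pivot at x=-130, y=+70 mm of the case. 0 = locked: its 32 mm nose points at the case and lies over a steel tab at the lid's front edge and holds the lid down. It grows as the lever is swung clockwise seen from above; beyond 1.0 the tab is free, stop at 1.3. Light friction; it stays where it is left.
- latch_knob (a point): Middle of the upright red knob, 18 mm thick, 32 mm tall (its top 107 mm above the bench), at the end of the lever 55 mm from the pivot, at the far side from the nose. This point is 90 mm above the bench; locked it is at x=-185, y=+70 mm of the case, swung free (1.3) at about x=-145, y=+123 mm.
- frame: Orange flat retaining frame 150 (its x) x 240 (its y) x 8 mm, 0.3 kg, with windows. Origin: centre of its underside. Two 18 mm holes through it at x=0, y=-100 and +100 mm. In the middle a black upright grip rib, 60 long (x), 14 thick (y), rising from 8 to 42 mm above the underside. Alike after a half turn.
- nozzle1: Bit nozzle: stubby steel cylinder 54 mm in diameter, 50 mm high, 0.25 kg, standing upright, bore hollow with a dark bottom on top. Origin: centre of its underside. Alike with the other nozzles; two to four of them are on the bench.
- nozzle2: Bit nozzle: stubby steel cylinder 54 mm in diameter, 50 mm high, 0.25 kg, standing upright, bore hollow with a dark bottom on top. Origin: centre of its underside. Alike with the other nozzles; two to four of them are on the bench.
- nozzle3: Bit nozzle: stubby steel cylinder 54 mm in diameter, 50 mm high, 0.25 kg, standing upright, bore hollow with a dark bottom on top. Origin: centre of its underside. Alike with the other nozzles; two to four of them are on the bench.
- nozzle4: Bit nozzle: stubby steel cylinder 54 mm in diameter, 50 mm high, 0.25 kg, standing upright, bore hollow with a dark bottom on top. Origin: centre of its underside. Alike with the other nozzles; two to four of them are on the bench.
- cone: Bystander: brass roller cone, 58 mm wide, 45 mm high. Origin under its centre.
- collar: Bystander: copper collar ring 60 mm wide, 30 mm high. Origin under its centre.
- bottle: Bystander: red bottle with a white cap, 42 mm wide, 110 mm tall. Origin under its centre.
- spanner: Bystander: steel spanner 180 mm long. Origin under its middle.
- driver: Bystander: blue-handled screwdriver 200 mm long. Origin under its middle.
- seal: Bystander: black rubber ring 80 mm wide, 8 mm high. Origin under its centre.
Mind the look-alikes: they are no part of the job. What is shaped like the nozzle2 but green is not meant.

How it is judged:
By the outcome, as a careful person would: the job done as asked, in the order asked, and still so for the second after the job is handed in, with the robot touching nothing.
Of nozzle1, nozzle2, nozzle3, nozzle4 only 2 to 4 are there at a start; the rules pass over those that are not, and their reading is None.
At some moment in a run one of nozzle1, nozzle2, nozzle3, nozzle4 may be knocked a few centimetres aside while the robot is not near it.
It also fails if it takes over 210 s, if anything falls off the work surface, if the arm or the gripper's body presses on something with over 40 N, if the wrist force passes 120 N, or if a joint passes its speed limit or range.

## Working session

There is one attempt and no reset: what is moved stays moved. The work goes in short steps, Python scripts to look and compute and a tool call to move; the robot and the scene stay as the last step left them, time stands still between calls to the robot, and variables do not carry over. Pictures are saved under pics/ and viewed, at most 16 in all, crops included, and the job is handed in when it is done.

Besides the shell and the picture viewer there is one more tool, called as name(argument=value, ...) on one line, values as JSON. step_arm: Moves the arm, as the interface text tells. Its arguments: {"type":"object","properties":{"rows":{"type":"array"},"newtons":{"type":"number"}},"required":["rows"]}

```bash
ls; mkdir -p pics
cat > h.py <<'E'
import numpy as np, cv2, json
from station import arm
def K(f):
    h,w=f["color"].shape[:2]; F=h/2/np.tan(np.radians(f["vfov"])/2)
    return np.array([[F,0,f["cx"]],[0,F,f["cy"]],[0,0,1]]),np.array([f["k1"],0,0,0,0.])
def ray(f,uv):
    k,d=K(f); p=cv2.undistortPoints(np.array(uv,float).reshape(-1,1,2),k,d).reshape(-1,2)
    R=cv2.Rodrigues(np.array(f["rvec"],float))[0]; t=np.array(f["tvec"],float).ravel()
    D=np.c_[p,np.ones(len(p))]@R; return -R.T@t, D/np.linalg.norm(D,axis=1)[:,None]
def onz(f,uv,z):
    c,D=ray(f,uv); return c+D*((z-c[2])/D[:,2])[:,None]
def tri(f1,u1,f2,u2):
    c1,d1=ray(f1,[u1]);c2,d2=ray(f2,[u2]);d1=d1[0];d2=d2[0]
    s=np.linalg.lstsq(np.c_[d1,-d2],c2-c1,rcond=None)[0]
    a=c1+s[0]*d1;b=c2+s[1]*d2; return (a+b)/2,np.linalg.norm(a-b)
def proj(f,P):
    k,d=K(f); return cv2.projectPoints(np.array(P,float).reshape(-1,1,3),np.array(f["rvec"],float),np.array(f["tvec"],float),k,d)[0].reshape(-1,2)
def save(f,n): cv2.imwrite(f"pics/{n}.png",f["color"]); np.save(f"pics/{n}.npy",f,allow_pickle=True)
def load(n): return np.load(f"pics/{n}.npy",allow_pickle=True).item()
E
python3 - <<'E'
from h import *
for n in("scene","side","wrist"):
    f=arm.grab_frame(n);save(f,n+"0");c,_=ray(f,[[256,192]]);print(n,c,f["vfov"],f["k1"])
a=[load(n+"0")["color"] for n in("scene","side")]
cv2.imwrite("pics/both.png",np.vstack([cv2.resize(a[0],(400,300)),cv2.resize(a[1],(400,300))]))
print(arm.get_state())
E
```

```text
pics
scene [1.31826262 0.57307666 0.94905222] 44.262930962062086 -0.10477147542980177
side [0.10762169 0.48834537 0.64097281] 53.20119154645778 0.040346360092542236
wrist [ 0.67407872 -0.07406478  0.38382859] 60.61120672710304 0.0014785698301604162
{'t': 0.15, 'q': array([ 2.88099089e-01,  3.59236623e-01,  1.12771654e-02, -2.23200111e-04,
       -1.22410282e+00, -2.88128352e-01]), 'qd': array([ 0.00123114, -0.00149236,  0.00268767,  0.00325582, -0.00096043,
       -0.00021136]), 'joint_efforts': array([ 1.39394037e-04, -5.83274567e+01,  2.93289685e+01,  7.00122759e+00,
        8.75052094e-03, -9.76538854e-05]), 'eef_pos': array([ 6.74637115e-01, -3.74184544e-05,  2.25837762e-01]), 'ee_rot': array([ 3.14031926e+00, -1.58557627e-04, -1.57090146e+00]), 'force': array([ 0.55583391,  0.70949464, -0.80004163]), 'moment': array([ 0.03669644,  0.07491266, -0.06615429]), 'gripper_force': 0.0, 'width': 0.08757391734342641}
```

View pics/scene0.png

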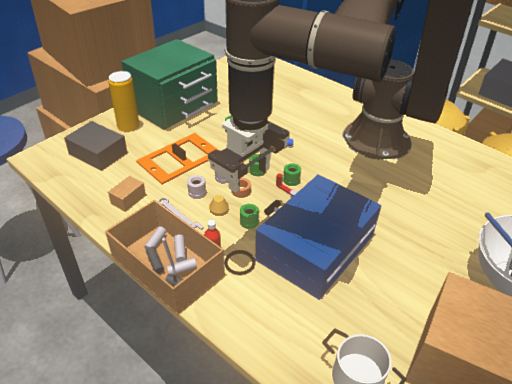

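View pics/side0.png

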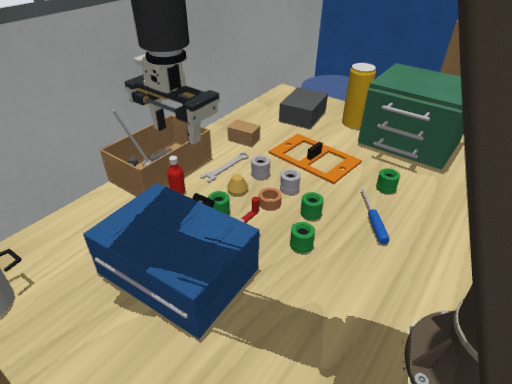

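Scene: steel nozzle at (197,187), case (318,230), latch (285,185), frame (178,157). Side: steel nozzles at (260,167) and (290,182); green look-alikes at (218,203), (312,205), (302,237), (388,180); grey bars in the basket aren't nozzles on the bench. I choose the two steel ones. The wrist view serves as the close check.

View pics/wrist0.png

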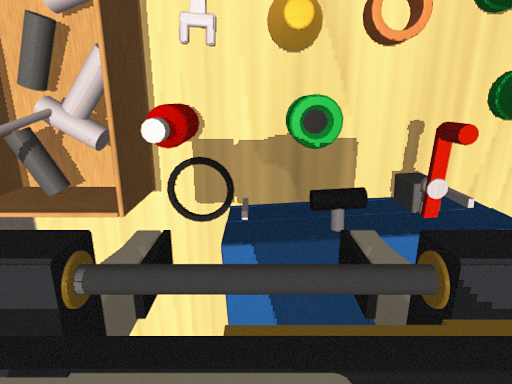

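Run:
```python
from h import *
np.set_printoptions(precision=4,suppress=True)
for n in("scene0","side0"):
    f=load(n);hsv=cv2.cvtColor(f["color"],cv2.COLOR_BGR2HSV)
    def comps(m,lab,z,amin):
        k,l,st,ce=cv2.connectedComponentsWithStats(m)
        for i in range(1,k):
            if st[i,4]>=amin: print(n,lab,st[i],ce[i],onz(f,[ce[i]],z)[0])
    comps(cv2.inRange(hsv,(5,200,150),(14,255,255)),"orange",.006,100)
    comps(cv2.inRange(hsv,(50,100,40),(80,255,255)),"green",.025,60)
    comps(cv2.inRange(hsv,(172,150,80),(180,255,255))|cv2.inRange(hsv,(0,150,80),(4,255,255)),"red",.09,20)
    b=cv2.inRange(hsv,(105,120,40),(125,255,255))
    k,l,st,ce=cv2.connectedComponentsWithStats(b)
    for i in range(1,k):
        if st[i,4]>2000:
            c=max(cv2.findContours((l==i).astype(np.uint8),0,2)[0],key=len)
            h=cv2.convexHull(c);p=cv2.approxPolyDP(h,4,True).reshape(-1,2)
            print(n,"blue",st[i],p.tolist()); print(onz(f,p,.117)[:,:2])
f=load("side0");print(onz(f,[[260,160],[290,174]],.05))
f=load("scene0");print(onz(f,[[197,182]],.05))
```

```text
scene0 orange [137 155  71  28 124] [169.0242 169.2581] [ 0.618  -0.3907  0.006 ]
scene0 green [ 122   40   94   47 2150] [169.9563  60.5777] [ 0.1391 -0.9477  0.025 ]
scene0 green [249 162  14  13  95] [255.4316 168.9263] [ 0.447  -0.1759  0.025 ]
scene0 green [283 164  18  21 237] [291.3291 173.9831] [ 0.3896 -0.0784  0.025 ]
scene0 green [240 204  19  13 151] [248.6159 209.8344] [ 0.5978 -0.0675  0.025 ]
scene0 red [279 185  12   8  41] [284.5366 187.9268] [ 0.5158 -0.0085  0.09  ]
scene0 red [205 229  14  12 107] [211.7664 234.5701] [ 0.7765 -0.0297  0.09  ]
scene0 blue [   0    0   42  101 3183] [[29, 0], [41, 44], [35, 85], [0, 100], [0, 0]]
[[ 0.2875 -1.9046]
 [ 0.5223 -1.3326]
 [ 0.7175 -1.015 ]
 [ 0.8558 -1.0118]
 [ 0.3887 -2.0391]]
side0 green [ 359   64  104  105 7086] [415.5382 112.3222] [ 0.389  -0.8564  0.025 ]
side0 green [377 168  23  26 441] [387.6032 180.7324] [ 0.3136 -0.4039  0.025 ]
side0 green [208 191  22  24 309] [220.2945 201.2136] [ 0.6172 -0.065   0.025 ]
side0 green [301 192  22  28 495] [311.2869 205.9131] [ 0.4247 -0.1876  0.025 ]
side0 green [290 222  25  31 596] [301.7768 237.344 ] [ 0.3868 -0.0782  0.025 ]
side0 red [167 165  18  29 380] [175.7526 178.3895] [ 0.7068 -0.0079  0.09  ]
side0 red [242 197  17  25 166] [252.1687 208.9819] [ 0.4899 -0.0284  0.09  ]
side0 blue [ 306    0  153   99 9473] [[457, 0], [458, 18], [439, 70], [339, 98], [306, 87], [324, 0]]
[[ 0.6423 -2.2654]
 [ 0.53   -1.8467]
 [ 0.393  -1.0499]
 [ 0.5765 -0.612 ]
 [ 0.7065 -0.6249]
 [ 1.2876 -1.8244]]
side0 blue [   84   183   175   155 15456] [[156, 183], [258, 230], [257, 268], [199, 337], [99, 273], [84, 235]]
[[0.7002 0.0561]
 [0.4241 0.0408]
 [0.3689 0.1197]
 [0.36   0.2778]
 [0.5811 0.2923]
 [0.6831 0.2526]]
[[ 0.6261 -0.2478  0.05  ]
 [ 0.5228 -0.2411  0.05  ]]
[[ 0.6334 -0.2401  0.05  ]]
```

Wrist shows handle at (338,198), latch knob (462,133) with pivot (437,188), and a green look-alike at (315,120). Case front faces −y. Second wrist viewpoint for triangulation.

step_arm(rows=[[-0.04, 0, 0.03, 0, 0.0876], [-0.08, 0, 0.06, 0, 0.0876], [-0.12, 0, 0.09, 0, 0.0876], [-0.13, 0, 0.1, 0, 0.0876], [-0.13, 0, 0.1, 0, 0.0876], [-0.13, 0, 0.1, 0, 0.0876]])

```text
t: 0.75
eef_pos: [0.545, 0.0002, 0.3261]
ee_rot: [3.142, 0.0, -1.571]
force: [0.5, -0.5, -1.4]
width: 0.0878
gripper_force: 0.0
```

Run:
```python
from h import *
f=arm.grab_frame("wrist");save(f,"wrist1")
g=arm.grab_frame("scene");save(g,"scene1")
cv2.imwrite("pics/w1s1.png",np.hstack([cv2.resize(f["color"],(400,300)),cv2.resize(g["color"][130:330,120:387],(400,300))]))
for n in("wrist0","wrist1"):
    f=load(n);hsv=cv2.cvtColor(f["color"],cv2.COLOR_BGR2HSV)
    m=cv2.inRange(hsv,(172,150,60),(180,255,255))|cv2.inRange(hsv,(0,150,60),(4,255,255))
    k,l,st,ce=cv2.connectedComponentsWithStats(m)
    for i in range(1,k):
        if st[i,4]>100: print(n,"red",st[i],ce[i])
    m=cv2.inRange(f["color"],(0,0,0),(42,42,42))
    k,l,st,ce=cv2.connectedComponentsWithStats(m)
    for i in range(1,k):
        if 300<st[i,4]<6000: print(n,"blk",st[i],ce[i])
```

```text
wrist0 red [ 145  104   54   44 1314] [176.03500761 122.58828006]
wrist0 red [ 426  122   52   65 1374] [448.19650655 145.8944687 ]
wrist0 red [421 190  20  28 353] [430.07082153 206.84135977]
wrist0 blk [168 157  65  64 883] [201.99546999 186.51415629]
wrist0 blk [394 173  32  38 442] [404.28959276 189.02941176]
wrist0 blk [ 310  188   58   23 1147] [337.78988666 198.77855275]
wrist0 blk [140 230  32  37 681] [159.57268722 251.27459618]
wrist0 blk [338 230  33  36 699] [350.31187411 250.89270386]
wrist0 blk [ 407  230  105   95 5109] [460.07692308 273.14777843]
wrist0 blk [134 294  22  24 365] [142.85205479 304.04109589]
wrist0 blk [355 294  22  25 379] [367.11873351 304.44327177]
wrist1 red [  68  103   52   33 1232] [ 94.73782468 117.70048701]
wrist1 red [287 117  19  45 513] [294.77387914 136.88499025]
wrist1 red [286 174  12  17 165] [290.80606061 182.45454545]
wrist1 blk [ 98 145  54  52 542] [122.82656827 170.19741697]
wrist1 blk [192 166  41  18 615] [212.10081301 174.55447154]
wrist1 blk [140 230  33  36 686] [159.87609329 251.10349854]
wrist1 blk [338 230  35  37 701] [350.48787447 251.15121255]
wrist1 blk [ 406  230  106   95 5299] [460.36818268 273.72334403]
wrist1 blk [134 294  22  24 360] [142.82777778 304.22777778]
wrist1 blk [354 294  23  25 372] [367.29569892 304.18548387]
```

View pics/w1s1.png

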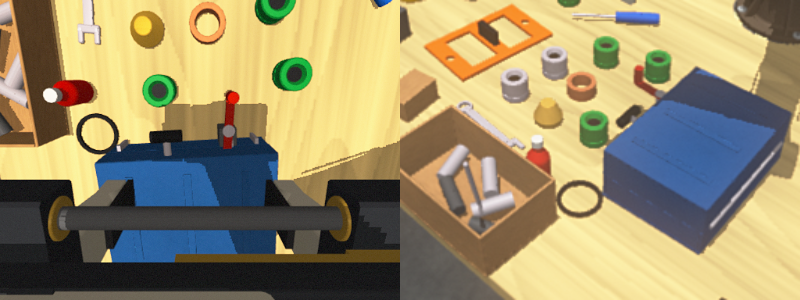

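Two steel nozzles stand on the bench (scene crop, beside the collar); three green ones do not count. Triangulate now.

Run:
```python
from h import *
np.set_printoptions(precision=4,suppress=True)
a,b=load("wrist0"),load("wrist1")
print("handle",tri(a,(337.8,198.8),b,(212.1,174.6)))
# knob: saturated bright red top: take the blob above; circle = topmost part
def red(f):
    h=cv2.cvtColor(f["color"],cv2.COLOR_BGR2HSV)
    return cv2.inRange(h,(172,150,60),(180,255,255))|cv2.inRange(h,(0,150,60),(4,255,255))
for n,(x0,y0,x1,y1) in (("wrist0",(415,115,490,195)),("wrist1",(275,110,315,190))):
    f=load(n);c=f["color"][y0:y1,x0:x1]; cv2.imwrite(f"pics/k{n}.png",cv2.resize(c,None,fx=5,fy=5,interpolation=0))
# knob end pixel in both: rightmost cap
k0,k1=cv2.imread("pics/kwrist0.png"),cv2.imread("pics/kwrist1.png")
hh=400;W=np.zeros((hh,k0.shape[1]+k1.shape[1],3),np.uint8);W[:k0.shape[0],:k0.shape[1]]=k0[:400];W[:k1.shape[0],k0.shape[1]:]=k1;cv2.imwrite("pics/kk.png",W);print(k0.shape,k1.shape)
# nozzle tops scene1/side: gray masks
f=load("scene1");s=load("side0")
g=arm.grab_frame("side");save(g,"side1")
for n in ("scene1","side1"):
    f=load(n);h=cv2.cvtColor(f["color"],cv2.COLOR_BGR2HSV)
    m=cv2.inRange(h,(0,0,90),(180,45,255));R=onz(f,[[x,y] for y in range(384) for x in range(512)],.025).reshape(384,512,3)
    m[(R[...,0]<.35)|(R[...,0]>.75)|(abs(R[...,1]+.2)>.15)]=0
    m=cv2.morphologyEx(m,cv2.MORPH_OPEN,np.ones((2,2)))
    k,l,st,ce=cv2.connectedComponentsWithStats(m)
    for i in range(1,k):
        if st[i,4]>60: print(n,"gray",st[i],ce[i],onz(f,[ce[i]],.025)[0])
# case lid corners in scene1
f=load("scene1");h=cv2.cvtColor(f["color"],cv2.COLOR_BGR2HSV)
m=cv2.inRange(h,(105,90,20),(125,255,255));k,l,st,ce=cv2.connectedComponentsWithStats(m)
i=max(range(1,k),key=lambda i:st[i,4] if st[i,0]>200 else 0)
c=max(cv2.findContours((l==i).astype(np.uint8),0,2)[0],key=len);p=cv2.approxPolyDP(cv2.convexHull(c),4,True).reshape(-1,2)
print(p.tolist(),onz(f,p,.117)[:,:2])
# orange frame min-area rect on plane
for n in ("scene1","side1"):
    f=load(n);h=cv2.cvtColor(f["color"],cv2.COLOR_BGR2HSV)
    m=cv2.inRange(h,(5,180,120),(16,255,255));R=onz(f,[[x,y] for y in range(384) for x in range(512)],.008).reshape(384,512,3)
    m[(R[...,0]<.35)|(R[...,0]>.8)|(abs(R[...,1]+.35)>.2)]=0
    P=R[m>0][:,:2].astype(np.float32);print(n,"frame",cv2.minAreaRect(P),len(P))
```

```text
handle (array([0.5971, 0.0149, 0.0922]), np.float64(9.528086287601673e-05))
(400, 375, 3) (400, 200, 3)
scene1 gray [216 162  16  22 293] [223.7099 172.6177] [ 0.5276 -0.2353  0.025 ]
scene1 gray [188 176  18  23 305] [196.9475 187.3934] [ 0.6314 -0.2447  0.025 ]
scene1 gray [159 198  45  32 232] [179.0216 213.4871] [ 0.7416 -0.1999  0.025 ]
side1 gray [202 153  47  30 285] [225.2737 167.6386] [ 0.7034 -0.1875  0.025 ]
side1 gray [252 156  19  24 368] [261.2473 167.6793] [ 0.622 -0.249  0.025]
side1 gray [281 170  21  25 409] [290.8068 182.2103] [ 0.5182 -0.2409  0.025 ]
[[427, 5], [412, 68], [351, 87], [309, 66], [317, 0]] [[-1.1056 -0.358 ]
 [-0.3653 -0.0738]
 [-0.0582 -0.1639]
 [-0.0844 -0.3733]
 [-0.7237 -0.7948]]
scene1 frame ((0.55299973487854, -0.41658878326416016), (0.15281422436237335, 0.23953929543495178), 84.15996551513672) 1187
side1 frame ((0.5451279878616333, -0.41720694303512573), (0.15583540499210358, 0.24083876609802246), 84.47989654541016) 1308
```

View pics/kk.png

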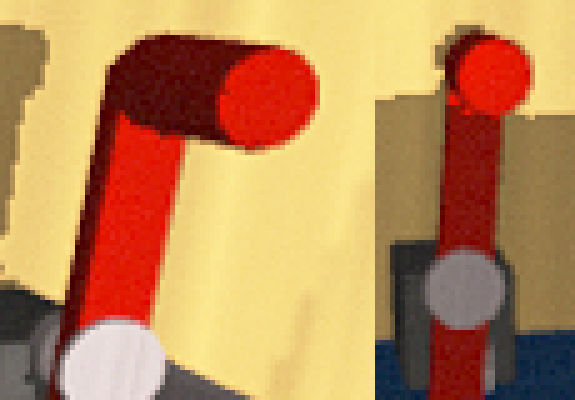

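Knob top is at wrist0 (468.6,134.6) / wrist1 (299,125.6); pivot top at (437.4,188.6) / (293,168).

Run:
```python
from h import *
np.set_printoptions(precision=4,suppress=True)
a,b=load("wrist0"),load("wrist1")
k,e=tri(a,(468.6,134.6),b,(299,125.6));print("knob",k,e)
p,e=tri(a,(437.4,188.6),b,(293,168));print("pivot",p,e)
h,e=tri(a,(337.8,198.8),b,(212.1,174.6))
# case: rigid fit of handle(-130,-30), pivot(-130,70), knob(-185,70)
A=np.array([[-.13,-.03],[-.13,.07],[-.185,.07]]);B=np.array([h,p,k])[:,:2]
ca,cb=A.mean(0),B.mean(0);U,S,V=np.linalg.svd((A-ca).T@(B-cb));R=V.T@np.diag([1,np.linalg.det(V.T@U.T)])@U.T
t=cb-R@ca;print("case",t,np.degrees(np.arctan2(R[1,0],R[0,0])),(R@A.T).T+t-B)
s,d=load("scene1"),load("side1")
print("nozA",tri(s,(223.7,172.6),d,(290.8,182.2)),"nozB",tri(s,(196.9,187.4),d,(261.2,167.7)))
c=np.array([[-.1,-.14],[-.1,.14],[.1,-.14],[.1,.14]]);W=np.c_[(R@c.T).T+t,np.full(4,.117)];print(W,proj(d,W),proj(s,W))
```

```text
knob [ 0.4949 -0.0452  0.1055] 0.0005457994383763092
pivot [0.4965 0.0099 0.0755] 0.0005322324879610796
case [0.5617 0.1426] 91.72677181294344 [[-0.0015 -0.0014]
 [-0.0009  0.0007]
 [ 0.0024  0.0007]]
nozA (array([ 0.521 , -0.2435,  0.0196]), np.float64(0.005022012572464742)) nozB (array([ 0.6259, -0.2525,  0.0193]), np.float64(0.004033086622002565))
[[0.7046 0.0468 0.117 ]
 [0.4248 0.0384 0.117 ]
 [0.6986 0.2467 0.117 ]
 [0.4187 0.2383 0.117 ]] [[157.7388 180.3812]
 [258.456  229.2013]
 [ 81.8913 229.9346]
 [189.1607 299.0045]] [[254.2516 226.8271]
 [318.5305 172.5698]
 [322.039  268.5968]
 [381.6652 204.6862]]
```

step_arm(rows=[[-0.03, -0.045, -0.03, 0, 0.0876], [-0.05, -0.045, -0.07, 0, 0.06], [-0.05, -0.045, -0.11, 0, 0.06], [-0.05, -0.045, -0.15, 0, 0.06], [-0.05, -0.045, -0.19, 0, 0.06], [-0.05, -0.045, -0.22, 0, 0.06], [-0.05, -0.045, -0.242, 0, 0.06], [-0.05, -0.045, -0.242, 0, 0.06], [-0.05, -0.045, -0.242, 0, 0.01], [-0.05, -0.045, -0.242, 0, 0.01], [-0.05, -0.045, -0.242, 0, 0.01], [-0.05, -0.045, -0.242, 0, 0.01]], newtons=15)

```text
t: 2.1
eef_pos: [0.4956, -0.0449, 0.0856]
ee_rot: [-3.14, 0.001, -1.571]
force: [-0.2, 0.8, 0.4]
width: 0.0335
gripper_force: 0.0
```

step_arm(rows=[[0, 0, 0, 0, 0.01], [0, 0, 0, 0, 0.01], [0, 0, 0, 0, 0.01], [-0.009, 0.001, 0, 0, 0.01], [-0.018, 0.003, 0, 0, 0.01], [-0.026, 0.006, 0, 0, 0.01], [-0.034, 0.011, 0, 0, 0.01], [-0.041, 0.018, 0, 0, 0.01], [-0.046, 0.025, 0, 0, 0.01], [-0.05, 0.032, 0, 0, 0.01], [-0.053, 0.038, 0, 0, 0.01], [-0.054, 0.041, 0, 0, 0.01], [-0.054, 0.041, 0, 0, 0.01]], newtons=15)

```text
t: 3.4
eef_pos: [0.4456, -0.0039, 0.0864]
ee_rot: [-3.133, -0.001, -1.568]
force: [15.7, -11.8, -3.4]
width: 0.0176
gripper_force: 15.0
```

step_arm(rows=[[0.004, -0.003, 0, 0, 0.04], [0.004, -0.003, 0, 0, 0.06], [0.004, -0.003, 0, 0, 0.06], [0.004, -0.003, 0.03, 0, 0.072], [0.004, -0.003, 0.07, 0, 0.072], [0.05, 0.01, 0.08, 0.035, 0.072], [0.1, 0.019, 0.08, 0.035, 0.072], [0.14, 0.019, 0.08, 0.035, 0.072], [0.156, 0.019, 0.08, 0.035, 0.072], [0.156, 0.019, 0.07, 0.035, 0.072], [0.156, 0.019, 0.03, 0.035, 0.072], [0.156, 0.019, 0.0, 0.035, 0.072], [0.156, 0.019, -0.01, 0.035, 0.072], [0.156, 0.019, -0.01, 0.035, 0.072]])

```text
t: 4.8
eef_pos: [0.5951, 0.0147, 0.0731]
ee_rot: [3.138, -0.001, -1.536]
force: [0.1, -0.1, 0.4]
width: 0.0722
gripper_force: 0.0
```

Run:
```python
from h import *
f=arm.grab_frame("side");save(f,"side2");g=arm.grab_frame("wrist")
cv2.imwrite("pics/v2.png",np.hstack([cv2.resize(f["color"][140:300,80:293],(400,300)),cv2.resize(g["color"],(400,300))]))
```

```text
(no output)
```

View pics/v2.png

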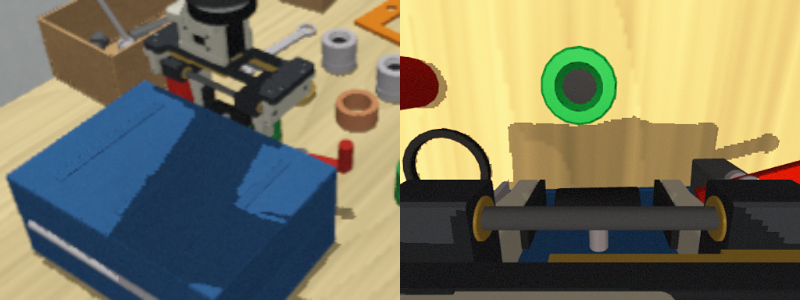

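step_arm(rows=[[0.002, 0, 0, 0, 0.04], [0.002, 0, 0, 0, 0.04], [0.002, 0, 0, 0, 0.04], [0.002, 0, 0, 0, 0.04], [0.002, 0.005, 0.023, 0, 0.04], [0.002, 0.012, 0.045, 0, 0.04], [0.001, 0.021, 0.066, 0, 0.04], [0.001, 0.032, 0.087, 0, 0.04], [0.0, 0.045, 0.106, 0, 0.04], [0.0, 0.06, 0.124, 0, 0.04], [-0.001, 0.077, 0.14, 0, 0.04], [-0.001, 0.095, 0.154, 0, 0.04]], newtons=30)

```text
t: 6.1
eef_pos: [0.5925, 0.1084, 0.228]
ee_rot: [3.134, -0.003, -1.537]
force: [-9.5, -5.5, -2.0]
width: 0.0497
gripper_force: 30.0
```

step_arm(rows=[[-0.003, 0.019, 0.013, 0, 0.04], [-0.004, 0.04, 0.023, 0, 0.04], [-0.005, 0.062, 0.032, 0, 0.04], [-0.006, 0.084, 0.038, 0, 0.04], [-0.007, 0.107, 0.042, 0, 0.04], [-0.008, 0.13, 0.044, 0, 0.04], [-0.009, 0.154, 0.043, 0, 0.04], [-0.01, 0.177, 0.04, 0, 0.04], [-0.01, 0.184, 0.038, 0, 0.04], [-0.01, 0.184, 0.038, 0, 0.04], [-0.01, 0.184, 0.038, 0, 0.04]])

```text
t: 7.2
eef_pos: [0.5819, 0.2951, 0.2678]
ee_rot: [3.137, 0.001, -1.534]
force: [-19.8, 3.7, 12.8]
width: 0.0498
gripper_force: 30.0
```

step_arm(rows=[[-0.002, 0, 0, 0, 0.0876], [-0.002, 0, 0, 0, 0.0876], [-0.002, 0, 0, 0, 0.0876], [-0.002, 0, 0.03, 0, 0.0876], [-0.002, 0, 0.07, 0, 0.0876], [-0.01, -0.04, 0.09, -0.035, 0.0876], [-0.015, -0.09, 0.09, -0.035, 0.0876], [-0.02, -0.14, 0.09, -0.035, 0.0876], [-0.02, -0.19, 0.09, -0.035, 0.0876], [-0.02, -0.22, 0.09, -0.035, 0.0876], [-0.02, -0.22, 0.09, -0.035, 0.0876], [-0.02, -0.22, 0.09, -0.035, 0.0876]])

```text
t: 8.4
eef_pos: [0.5662, 0.073, 0.3567]
ee_rot: [-3.141, 0.0, -1.573]
force: [-0.9, -0.2, 0.1]
width: 0.0877
gripper_force: 0.0
```

Run:
```python
from h import *
for n in("wrist","side","scene"): save(arm.grab_frame(n),n+"3")
f,s,c=[load(n+"3")["color"] for n in("wrist","side","scene")]
cv2.imwrite("pics/v3.png",np.vstack([np.hstack([cv2.resize(f,(400,300)),cv2.resize(s,(400,300))]),np.hstack([cv2.resize(c,(400,300)),cv2.resize(c[150:310,230:443],(400,300))])]))
```

```text
(no output)
```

View pics/v3.png

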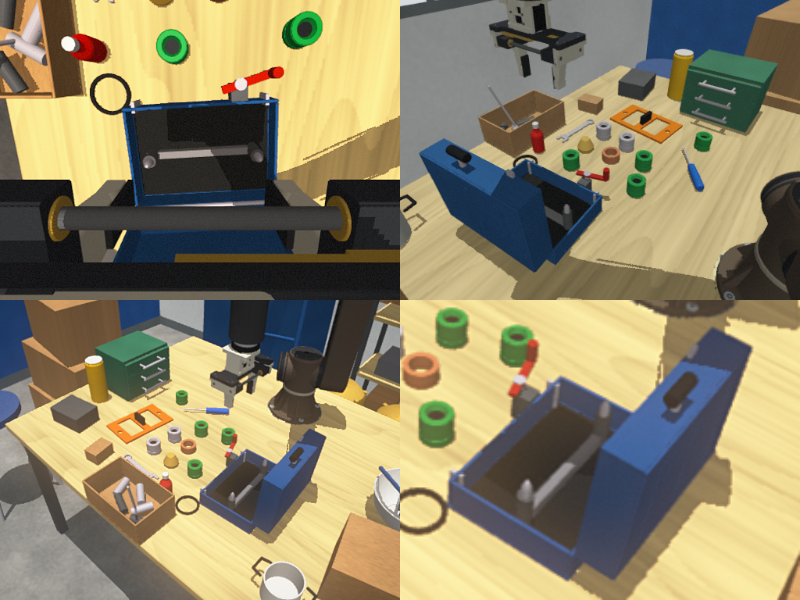

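Lid is upright, latch aside; pins show at wrist (192,205) and (329,195). Two steel nozzles only. Now over the nozzles.

step_arm(rows=[[0, -0.045, 0, 0, 0.0876], [0, -0.09, -0.01, 0, 0.0876], [0, -0.135, -0.02, 0, 0.0876], [0, -0.18, -0.03, 0, 0.0876], [0, -0.225, -0.04, 0, 0.0876], [0, -0.25, -0.05, 0, 0.0876], [0, -0.25, -0.05, 0, 0.0876], [0, -0.25, -0.05, 0, 0.0876]])

```text
t: 9.35
eef_pos: [0.5663, -0.1757, 0.306]
ee_rot: [3.14, 0.0, -1.571]
force: [0.7, 0.3, 0.3]
width: 0.0875
gripper_force: 0.0
```

```bash
cat > noz.py <<'E'
from h import *
np.set_printoptions(precision=4,suppress=True)
def grays(f,z=.05):
    h=cv2.cvtColor(f["color"],cv2.COLOR_BGR2HSV)
    m=cv2.inRange(h,(0,0,80),(180,50,255)); m[215:]=0
    m=cv2.morphologyEx(m,cv2.MORPH_OPEN,np.ones((3,3)))
    k,l,st,ce=cv2.connectedComponentsWithStats(m)
    for i in range(1,k):
        if st[i,4]>300: print("gray",st[i],ce[i],onz(f,[ce[i]],z)[0])
    # bore: dark blobs
    d=cv2.inRange(h,(0,0,0),(180,80,85)); d[215:]=0
    k,l,st,ce=cv2.connectedComponentsWithStats(d)
    for i in range(1,k):
        if 150<st[i,4]<3000: print("dark",st[i],ce[i],onz(f,[ce[i]],.05)[0])
E
python3 - <<'E'
from noz import *
f=arm.grab_frame("wrist");save(f,"wrist4");grays(f)
a,b=load("wrist3"),f
c3=a["color"][110:260,130:380];cv2.imwrite("pics/v4.png",np.vstack([cv2.resize(f["color"],(400,300)),cv2.resize(c3,(500,300))[:,:400]]) if 0 else np.hstack([cv2.resize(f["color"],(400,300)),cv2.resize(c3,(400,240),interpolation=0)[:240].copy() if 0 else cv2.copyMakeBorder(cv2.resize(c3,(400,240)),0,60,0,0,0)]))
E
```

```text
gray [419  16  43  68 395] [439.6152  49.5949] [ 0.3506 -0.3051  0.05  ]
gray [ 122   52   29  134 1827] [135.3372 120.5955] [ 0.7131 -0.2242  0.05  ]
gray [ 183   76   45   45 1303] [204.5764  97.7882] [ 0.6267 -0.2513  0.05  ]
gray [ 267   83   44   44 1234] [288.7869 104.4814] [ 0.5245 -0.2434  0.05  ]
gray [ 20 146  27  23 452] [ 33.8695 157.4071] [ 0.8465 -0.1785  0.05  ]
gray [  6 177  18  38 518] [ 14.2452 195.7876] [ 0.8816 -0.1276  0.05  ]
dark [196  89  18  20 292] [204.4692  98.2123] [ 0.6268 -0.2508  0.05  ]
dark [280  96  19  19 285] [288.5754 104.8246] [ 0.5248 -0.243   0.05  ]
dark [355 140  18  18 254] [363.6614 148.7795] [ 0.4285 -0.1895  0.05  ]
dark [ 10 171  23  44 468] [ 23.562  189.1389] [ 0.8677 -0.1367  0.05  ]
```

View pics/v4.png

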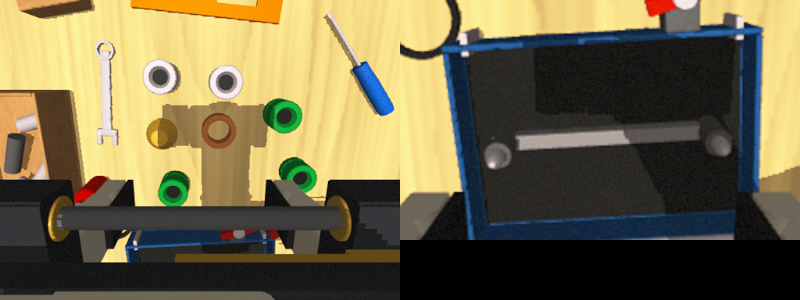

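Nozzles at wrist (204,98) and (289,104); spanner, cone, collar clear of the fingers. Grasp nozzle A.

step_arm(rows=[[-0.03, -0.035, -0.02, 0, 0.08], [-0.041, -0.068, -0.06, 0, 0.08], [-0.041, -0.068, -0.1, 0, 0.08], [-0.041, -0.068, -0.145, 0, 0.08], [-0.041, -0.068, -0.19, 0, 0.08], [-0.041, -0.068, -0.23, 0, 0.08], [-0.041, -0.068, -0.265, 0, 0.08], [-0.041, -0.068, -0.288, 0, 0.08], [-0.041, -0.068, -0.288, 0, 0.08], [-0.041, -0.068, -0.288, 0, 0.04], [-0.041, -0.068, -0.288, 0, 0.04], [-0.041, -0.068, -0.288, 0, 0.04], [-0.041, -0.068, -0.288, 0, 0.04], [-0.041, -0.068, -0.288, 0, 0.04]], newtons=25)

```text
t: 10.8
eef_pos: [0.5255, -0.244, 0.0199]
ee_rot: [-3.14, -0.0, -1.571]
force: [-1.1, 3.2, 7.2]
width: 0.0535
gripper_force: 25.0
```

step_arm(rows=[[0, 0, 0.03, 0, 0.04], [0, 0, 0.08, 0, 0.04], [0, 0.02, 0.12, 0, 0.04], [0, 0.06, 0.14, 0, 0.04], [-0.005, 0.105, 0.15, 0, 0.04], [-0.01, 0.15, 0.15, 0, 0.04], [-0.015, 0.195, 0.15, 0, 0.04], [-0.017, 0.24, 0.15, 0, 0.04], [-0.017, 0.285, 0.15, 0, 0.04], [-0.017, 0.32, 0.15, 0, 0.04], [-0.017, 0.332, 0.15, 0.04, 0.04], [-0.017, 0.332, 0.15, 0.04, 0.04], [-0.017, 0.332, 0.15, 0.04, 0.04]])

```text
t: 12.1
eef_pos: [0.5076, 0.0877, 0.1685]
ee_rot: [3.141, -0.0, -1.531]
force: [1.2, 0.1, -2.1]
width: 0.0534
gripper_force: 25.0
```

Run:
```python
from noz import *
for n in("side","scene","wrist"): save(arm.grab_frame(n),n+"5")
s,c,w=[load(n+"5")["color"] for n in("side","scene","wrist")]
s4,w3=load("side3")["color"],load("wrist3")["color"]
cr=lambda a,x,y,wd,h: cv2.resize(a[y:y+h,x:x+wd],(400,300),interpolation=cv2.INTER_CUBIC)
# side3 pins around (350..380,130..170), scene3, wrist3
cv2.imwrite("pics/v5.png",np.vstack([np.hstack([cr(load("side3")["color"],130,110,120,90),cr(load("scene3")["color"],250,190,120,90)]),np.hstack([cr(w3,150,160,100,75),cr(w3,290,160,100,75)])]))
print(arm.get_state()["eef_pos"])
F=load("wrist3");print("front corners",onz(F,[[159.4,140],[353.8,130.6]],.055))
```

```text
[0.5078 0.087  0.1685]
front corners [[0.699  0.0535 0.055 ]
 [0.4296 0.0411 0.055 ]]
```

View pics/v5.png

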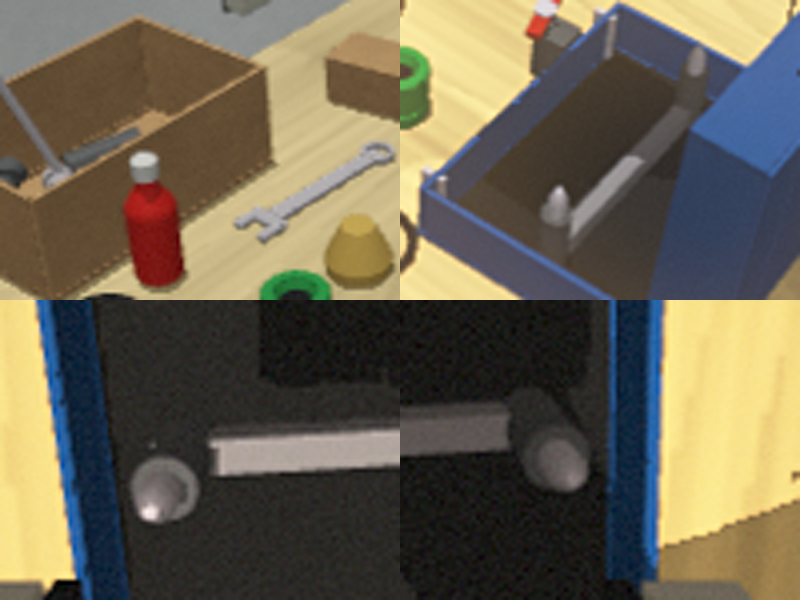

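Pin tips: wrist3 (188,212) & (333,202.5); scene3 (297.4,247) & (339.1,205).

Run:
```python
from noz import *
w,s=load("wrist3"),load("scene3")
for a,b in(((188,212),(297.4,247)),((333,202.5),(339.1,205))):
    print(tri(w,a,s,b),onz(w,[a],.088),onz(s,[b],.088))
a,b=onz(w,[(188,212),(333,202.5)],.088)
d=b-a;print("mid",(a+b)/2,"len",np.linalg.norm(d),"yaw",np.degrees(np.arctan2(d[1],d[0]))-90)
```

```text
(array([0.6593, 0.1493, 0.0837]), np.float64(0.0005553652407053675)) [[0.6582 0.148  0.088 ]] [[0.6628 0.1512 0.088 ]]
(array([0.458 , 0.1372, 0.0787]), np.float64(0.0010729829402059848)) [[0.4599 0.1346 0.088 ]] [[0.4678 0.1417 0.088 ]]
mid [0.559  0.1413 0.088 ] len 0.19879728826311358 yaw -266.1432918037658
```

step_arm(rows=[[0, 0, -0.03, 0, 0.04], [0, 0, -0.06, 0, 0.04], [0, 0, -0.09, 0, 0.04], [0, 0, -0.115, 0, 0.04], [0, 0, -0.13, 0, 0.04], [0, 0, -0.138, 0, 0.04], [0, 0, -0.142, 0, 0.04], [0, 0, -0.142, 0, 0.04]])

```text
t: 13.05
eef_pos: [0.5083, 0.0877, 0.0268]
ee_rot: [-3.141, -0.0, -1.531]
force: [-0.4, 0.1, -1.8]
width: 0.0539
gripper_force: 25.0
```

step_arm(rows=[[0, 0, -0.0015, 0, 0.04], [0, 0, -0.0015, 0, 0.065], [0, 0, -0.0015, 0, 0.07], [0, 0, -0.0015, 0, 0.07], [0, 0, -0.0015, 0, 0.07], [0, 0, 0.03, 0, 0.07], [0, 0, 0.08, 0, 0.07], [0.01, -0.02, 0.13, -0.02, 0.07], [0.03, -0.06, 0.17, -0.04, 0.07], [0.06, -0.1, 0.19, -0.04, 0.08], [0.08, -0.14, 0.19, -0.04, 0.08], [0.09, -0.185, 0.19, -0.04, 0.08], [0.1, -0.22, 0.19, -0.04, 0.08], [0.1, -0.26, 0.19, -0.04, 0.08], [0.1, -0.26, 0.19, -0.04, 0.08], [0.1, -0.26, 0.19, -0.04, 0.08]])

```text
t: 14.65
eef_pos: [0.6076, -0.1731, 0.2161]
ee_rot: [3.141, 0.0, -1.573]
force: [-0.2, 0.2, -0.3]
width: 0.08
gripper_force: 0.0
```

Run:
```python
from noz import *
f=arm.grab_frame("wrist");save(f,"wrist6");grays(f);print(arm.get_state()["eef_pos"])
```

```text
gray [ 127   37   36  166 2805] [144.0499 122.354 ] [ 0.7142 -0.2257  0.05  ]
gray [ 206   66   55   58 2043] [232.9369  94.5629] [ 0.6277 -0.2513  0.05  ]
gray [  1 156  30  28 610] [ 16.0131 170.118 ] [ 0.8473 -0.1789  0.05  ]
dark [222  83  24  25 479] [233.1691  95.1273] [ 0.6275 -0.2507  0.05  ]
dark [421 148  24  22 399] [432.5088 158.6516] [ 0.4302 -0.1897  0.05  ]
dark [  0 186  17  29 389] [  8.1157 199.4062] [ 0.8617 -0.1481  0.05  ]
[ 0.6077 -0.1722  0.2163]
```

step_arm(rows=[[0.02, -0.04, -0.01, 0, 0.078], [0.02, -0.078, -0.04, 0, 0.078], [0.02, -0.078, -0.08, 0, 0.078], [0.02, -0.078, -0.125, 0, 0.078], [0.02, -0.078, -0.165, 0, 0.078], [0.02, -0.078, -0.19, 0, 0.078], [0.02, -0.078, -0.198, 0, 0.078], [0.02, -0.078, -0.198, 0, 0.078], [0.02, -0.078, -0.198, 0, 0.04], [0.02, -0.078, -0.198, 0, 0.04], [0.02, -0.078, -0.198, 0, 0.04], [0.02, -0.078, -0.198, 0, 0.04], [0.02, -0.078, -0.198, 0, 0.04]])

```text
t: 16.0
eef_pos: [0.6287, -0.2501, 0.0199]
ee_rot: [-3.14, -0.0, -1.571]
force: [-0.7, 1.8, 6.2]
width: 0.0538
gripper_force: 25.0
```

step_arm(rows=[[0, 0, 0.03, 0, 0.04], [0, 0, 0.08, 0, 0.04], [0, 0.02, 0.12, 0, 0.04], [0, 0.06, 0.14, 0, 0.04], [-0.003, 0.105, 0.15, 0, 0.04], [-0.006, 0.15, 0.15, 0, 0.04], [-0.009, 0.195, 0.15, 0, 0.04], [-0.011, 0.24, 0.15, 0, 0.04], [-0.011, 0.285, 0.15, 0, 0.04], [-0.011, 0.325, 0.15, 0.04, 0.04], [-0.011, 0.343, 0.14, 0.04, 0.04], [-0.011, 0.343, 0.11, 0.04, 0.04], [-0.011, 0.343, 0.08, 0.04, 0.04], [-0.011, 0.343, 0.05, 0.04, 0.04], [-0.011, 0.343, 0.025, 0.04, 0.04], [-0.011, 0.343, 0.012, 0.04, 0.04], [-0.011, 0.343, 0.0075, 0.04, 0.04], [-0.011, 0.343, 0.0065, 0.04, 0.04], [-0.011, 0.343, 0.0065, 0.04, 0.04]])

```text
t: 17.9
eef_pos: [0.6172, 0.0927, 0.0258]
ee_rot: [-3.141, 0.0, -1.531]
force: [0.4, 0.3, -2.5]
width: 0.0536
gripper_force: 25.0
```

step_arm(rows=[[0, 0, 0, 0, 0.065], [0, 0, 0, 0, 0.07], [0, 0, 0, 0, 0.07], [0, 0, 0, 0, 0.07], [0, 0, 0.03, 0, 0.07], [0, 0, 0.07, 0, 0.07], [-0.02, 0, 0.12, 0, 0.0876], [-0.04, 0.01, 0.16, -0.02, 0.0876], [-0.058, 0.02, 0.2, -0.04, 0.0876], [-0.058, 0.02, 0.25, -0.04, 0.0876], [-0.058, 0.02, 0.28, -0.04, 0.0876], [-0.058, 0.02, 0.28, -0.04, 0.0876], [-0.058, 0.02, 0.28, -0.04, 0.0876]])

```text
t: 19.2
eef_pos: [0.559, 0.1132, 0.3059]
ee_rot: [-3.14, 0.001, -1.571]
force: [-0.1, -0.2, -0.3]
width: 0.0874
gripper_force: 0.0
```

Run:
```python
from noz import *
for n in("wrist","side","scene"): save(arm.grab_frame(n),n+"7")
w,s,c=[load(n+"7") for n in("wrist","side","scene")]
print(arm.get_state()["eef_pos"])
for f,Z in((w,(.062,.088)),(s,(.062,.088)),(c,(.062,.088))):
    print(proj(f,[(.659,.148,z) for z in Z]+[(.459,.136,z) for z in Z]).round(0).tolist())
cr=lambda a,x,y,wd,h: cv2.resize(a["color"][y:y+h,x:x+wd],(400,300),interpolation=cv2.INTER_CUBIC)
cv2.imwrite("pics/v7.png",np.vstack([np.hstack([cr(w,156,100,200,150),cr(c,250,190,120,90)]),np.hstack([cr(s,100,150,200,150),cr(s,220,100,200,150)])]))
```

```text
[0.5584 0.1128 0.3037]
[[176.0, 188.0], [171.0, 194.0], [335.0, 179.0], [340.0, 184.0]]
[[140.0, 231.0], [138.0, 222.0], [214.0, 270.0], [213.0, 261.0]]
[[296.0, 253.0], [297.0, 245.0], [338.0, 209.0], [339.0, 202.0]]
```

View pics/v7.png

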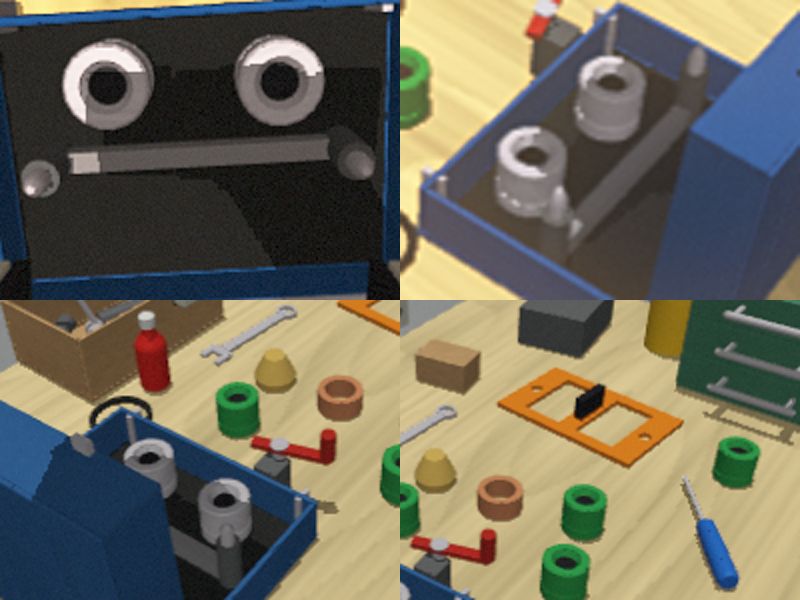

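Both nozzles stand upright in the front trough; nothing else moved. Pin tips: wrist7 (171.5,193.5) and (337,183.5). Now the frame.

step_arm(rows=[[0, -0.045, 0, 0, 0.0876], [0, -0.09, 0, 0, 0.0876], [0, -0.135, 0, 0, 0.0876], [0, -0.18, 0, 0, 0.0876], [0, -0.225, 0, 0, 0.0876], [0, -0.27, 0, 0, 0.0876], [0, -0.315, 0, 0, 0.0876], [0, -0.36, 0, 0, 0.0876], [0, -0.405, 0, 0, 0.0876], [0, -0.45, 0, 0, 0.0876], [0, -0.48, 0, 0, 0.0876], [0, -0.48, 0, 0, 0.0876], [0, -0.48, 0, 0, 0.0876]])

```text
t: 20.65
eef_pos: [0.5583, -0.3677, 0.3029]
ee_rot: [3.139, 0.001, -1.573]
force: [-0.5, 0.5, 0.1]
width: 0.0878
gripper_force: 0.0
```

Run:
```python
from noz import *
w,s,c=[load(n+"7") for n in("wrist","side","scene")]
T=[(171.5,193.5),(337,183.5)]
w3=load("wrist3")
print(tri(w,T[0],c,(297.4,247)),tri(w,T[1],c,(339.1,205)),tri(w,T[0],w3,(188,212)),tri(w,T[1],w3,(333,202.5)))
def yaw(a,b): d=b-a;return (a+b)/2,np.linalg.norm(d),np.degrees(np.arctan2(-d[1],-d[0]))
print("tips",yaw(*onz(w,T,.087)));print("rib",yaw(*onz(w,[(191,181.5),(321,173.5)],.026)))
f=arm.grab_frame("wrist");save(f,"wrist8");print(arm.get_state()["eef_pos"])
h=cv2.cvtColor(f["color"],cv2.COLOR_BGR2HSV);m=cv2.inRange(h,(5,170,90),(18,255,255));m[230:]=0
k,l,st,ce=cv2.connectedComponentsWithStats(m);print([s.tolist() for s in st[1:] if s[4]>300])
P=onz(f,np.argwhere(m>0)[:,::-1],.008)[:,:2].astype(np.float32)
q=(P[:,1]>-.6)&(P[:,1]<-.25);print(cv2.minAreaRect(P[q]))
cv2.imwrite("pics/v8.png",f["color"])
```

```text
(array([0.6595, 0.149 , 0.0836]), np.float64(0.00018808520266342627)) (array([0.4599, 0.1375, 0.0798]), np.float64(0.00045560919632505424)) (array([0.657 , 0.1462, 0.0932]), np.float64(5.147687574103134e-05)) (array([0.457 , 0.1395, 0.0721]), np.float64(0.002144282402075394))
tips (array([0.5603, 0.1417, 0.087 ]), np.float64(0.19716214477943628), np.float64(3.634820732129956))
rib (array([0.5581, 0.1427, 0.026 ]), np.float64(0.1782164391989008), np.float64(3.662474371479825))
[ 0.5586 -0.367   0.3036]
[[171, 45, 189, 133, 10840]]
((0.5484073162078857, -0.4209800958633423), (0.1504129320383072, 0.23973682522773743), 84.20711517333984)
```

View pics/v8.png

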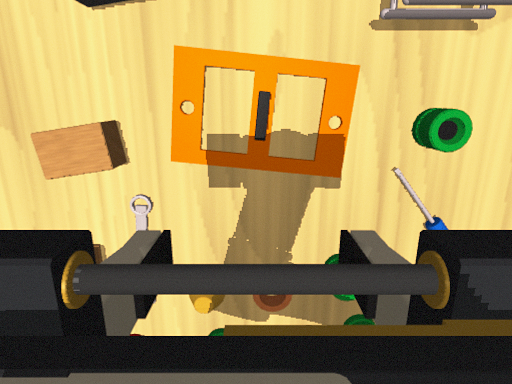

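Frame holes at (187,107), (335,122), grip rib at (262,115). Grasp the rib.

step_arm(rows=[[-0.01, -0.03, -0.03, -0.05, 0.05], [-0.01, -0.054, -0.07, -0.101, 0.05], [-0.01, -0.054, -0.115, -0.101, 0.05], [-0.01, -0.054, -0.16, -0.101, 0.05], [-0.01, -0.054, -0.2, -0.101, 0.05], [-0.01, -0.054, -0.24, -0.101, 0.05], [-0.01, -0.054, -0.27, -0.101, 0.05], [-0.01, -0.054, -0.288, -0.101, 0.05], [-0.01, -0.054, -0.288, -0.101, 0.05], [-0.01, -0.054, -0.288, -0.101, 0.005], [-0.01, -0.054, -0.288, -0.101, 0.005], [-0.01, -0.054, -0.288, -0.101, 0.005], [-0.01, -0.054, -0.288, -0.101, 0.005], [-0.01, -0.054, -0.288, -0.101, 0.005], [-0.01, -0.054, -0.288, -0.101, 0.005]], newtons=50)

```text
t: 22.2
eef_pos: [0.5492, -0.4212, 0.0178]
ee_rot: [-3.141, -0.0, -1.672]
force: [-0.8, 1.0, 4.2]
width: 0.0137
gripper_force: 50.0
```

Run:
```python
from noz import *
f=load("wrist8");a,b=onz(f,[(187,107),(335,122)],.006);print((a+b)/2,np.linalg.norm(a-b),np.degrees(np.arctan2(*(a-b)[1::-1])))
print(arm.get_state())
```

```text
[ 0.5483 -0.4213  0.006 ] 0.20061088936720942 -5.729178172538587
{'t': 22.2, 'q': array([-0.3734,  0.5635, -0.1735,  0.0001, -0.833 ,  0.2723]), 'qd': array([ 0.0017,  0.0002,  0.0029,  0.0018, -0.0003,  0.0003]), 'joint_efforts': array([ -0.4402, -64.7015,  22.4701,   5.3182,   0.4722,   0.0131]), 'eef_pos': array([ 0.5492, -0.4212,  0.0178]), 'ee_rot': array([-3.1408, -0.0003, -1.6718]), 'force': array([-0.7859,  0.9882,  4.1834]), 'moment': array([0.4954, 0.2656, 0.0063]), 'gripper_force': 50.0011932849884, 'width': 0.013651170189540913}
```

step_arm(rows=[[0, 0, 0.03, 0, 0.005], [0, 0, 0.07, 0, 0.005], [0, 0.02, 0.11, 0, 0.005], [0, 0.06, 0.14, 0.02, 0.005], [0, 0.1, 0.16, 0.04, 0.005], [0.002, 0.145, 0.16, 0.06, 0.005], [0.004, 0.19, 0.16, 0.08, 0.005], [0.006, 0.235, 0.16, 0.1, 0.005], [0.008, 0.28, 0.16, 0.12, 0.005], [0.01, 0.325, 0.16, 0.14, 0.005], [0.01, 0.37, 0.16, 0.164, 0.005], [0.01, 0.415, 0.16, 0.164, 0.005], [0.01, 0.46, 0.16, 0.164, 0.005], [0.01, 0.505, 0.16, 0.164, 0.005], [0.01, 0.54, 0.16, 0.164, 0.005], [0.01, 0.563, 0.15, 0.164, 0.005], [0.01, 0.563, 0.13, 0.164, 0.005], [0.01, 0.563, 0.11, 0.164, 0.005], [0.01, 0.563, 0.11, 0.164, 0.005]])

```text
t: 24.1
eef_pos: [0.5566, 0.1412, 0.124]
ee_rot: [3.136, -0.002, -1.508]
force: [0.2, 0.1, -3.0]
width: 0.0136
gripper_force: 50.0
```

Run:
```python
from noz import *
for n in("wrist","side","scene"): save(arm.grab_frame(n),n+"9")
w,s,c=[load(n+"9") for n in("wrist","side","scene")]
print(arm.get_state()["eef_pos"],arm.get_state()["ee_rot"])
cr=lambda a,x,y,wd,h: cv2.resize(a["color"][y:y+h,x:x+wd],(400,300),interpolation=cv2.INTER_CUBIC)
cv2.imwrite("pics/v9.png",np.vstack([np.hstack([cr(w,0,0,512,384),cr(c,240,170,140,105)]),np.hstack([cr(s,100,190,160,120),cr(c,280,210,60,45)])]))
```

```text
[0.5594 0.1419 0.1278] [-3.141  -0.     -1.5079]
```

View pics/v9.png

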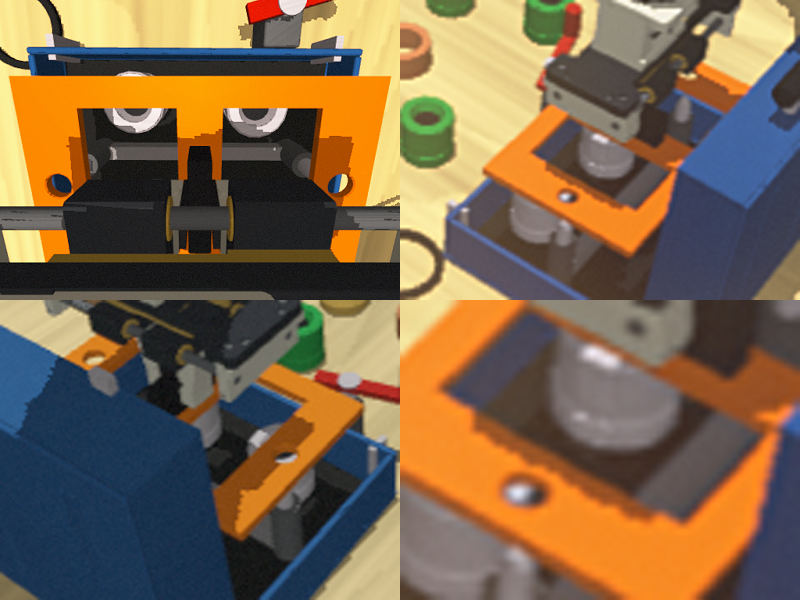

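Run:
```python
from noz import *
w,s,c=[load(n+"9") for n in("wrist","side","scene")]
z=.1278-.0178+.006
# refine holes: non-orange region inside window
h=cv2.cvtColor(w["color"],cv2.COLOR_BGR2HSV);m=255-cv2.inRange(h,(3,150,60),(20,255,255))
k,l,st,ce=cv2.connectedComponentsWithStats(m);pts=[]
for i in range(1,k):
    if 100<st[i,4]<1500 and 200<ce[i][1]<262: print(st[i],ce[i])
for pr in(((76.8,236.8),(435.2,236.8)),):
    a,b=onz(w,pr,z);d=a-b;print(a,b,(a+b)/2,np.linalg.norm(d),np.degrees(np.arctan2(d[1],d[0])))
print(onz(c,[(298.7,238.8)],z))
```

```text
[ 66 223  26  24 474] [ 78.3966 234.557 ]
[420 222  25  26 474] [431.9198 234.6603]
[0.6531 0.1454 0.116 ] [0.4576 0.1336 0.116 ] [0.5553 0.1395 0.116 ] 0.19585159061662746 3.4819216272098883
[[0.6612 0.1511 0.116 ]]
```

step_arm(rows=[[0.001, 0, -0.008, 0, 0.005], [0.001, 0, -0.016, 0, 0.005], [0.001, 0, -0.022, 0, 0.005], [0.001, 0, -0.026, 0, 0.005], [0.001, 0, -0.03, 0, 0.005], [0.001, 0, -0.03, 0, 0.005]])

```text
t: 24.85
eef_pos: [0.5597, 0.1419, 0.0964]
ee_rot: [3.141, -0.0, -1.508]
force: [-0.0, 0.4, -2.5]
width: 0.0134
gripper_force: 50.0
```

step_arm(rows=[[0, 0, -0.004, 0, 0.005], [0, 0, -0.008, 0, 0.005], [0, 0, -0.012, 0, 0.005], [0, 0, -0.015, 0, 0.005], [0, 0, -0.015, 0, 0.005]])

```text
t: 25.35
eef_pos: [0.5597, 0.1419, 0.0815]
ee_rot: [3.141, -0.0, -1.508]
force: [0.5, 0.6, -2.7]
width: 0.0137
gripper_force: 50.0
```

Run:
```python
from noz import *
for n in("wrist","side","scene"): save(arm.grab_frame(n),n+"10")
w,s,c=[load(n+"10") for n in("wrist","side","scene")]
cr=lambda a,x,y,wd,h: cv2.resize(a["color"][y:y+h,x:x+wd],(400,300),interpolation=cv2.INTER_CUBIC)
cv2.imwrite("pics/v10.png",np.vstack([np.hstack([cr(w,0,130,160,120),cr(w,352,130,160,120)]),np.hstack([cr(s,100,190,160,120),cr(c,270,200,100,75)])]))
print(arm.get_state()["eef_pos"],arm.get_state()["force"])
```

```text
[0.56   0.142  0.0821] [ 1.1447 -0.0502 -1.822 ]
```

View pics/v10.png

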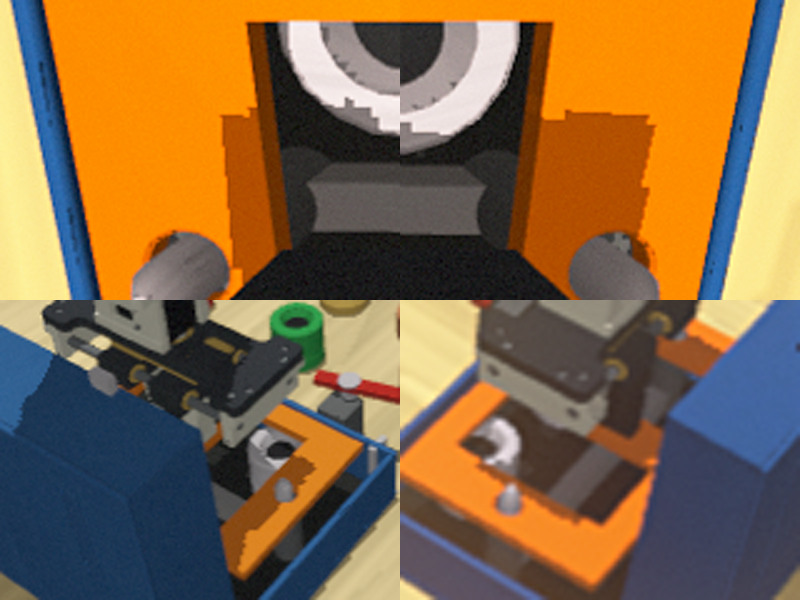

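Both pins come through the holes. Bottom it gently, then release.

step_arm(rows=[[0, 0, -0.002, 0, 0.005], [0, 0, -0.003, 0, 0.005], [0, 0, -0.004, 0, 0.005], [0, 0, -0.004, 0, 0.005]])

```text
t: 25.9
eef_pos: [0.5601, 0.142, 0.0797]
ee_rot: [-3.141, 0.0, -1.507]
force: [-5.7, 0.3, 11.5]
width: 0.0137
gripper_force: 50.0
```

step_arm(rows=[[0, 0, -0.003, 0, 0.03], [0, 0, -0.003, 0, 0.045], [0, 0, -0.003, 0, 0.045], [0, 0, -0.003, 0, 0.045], [0, 0, 0.01, 0, 0.045], [0, 0, 0.05, 0, 0.045], [0, -0.01, 0.1, -0.03, 0.06], [0, -0.02, 0.14, -0.063, 0.0876], [0, -0.03, 0.18, -0.063, 0.0876], [0, -0.04, 0.22, -0.063, 0.0876], [0, -0.04, 0.22, -0.063, 0.0876], [0, -0.04, 0.22, -0.063, 0.0876]])

```text
t: 27.1
eef_pos: [0.5602, 0.1019, 0.3001]
ee_rot: [-3.139, 0.002, -1.571]
force: [-0.5, 0.2, -0.6]
width: 0.0854
gripper_force: 0.0
```

Run:
```python
from noz import *
for n in("wrist","side","scene"): save(arm.grab_frame(n),n+"11")
w,s,c=[load(n+"11") for n in("wrist","side","scene")]
cr=lambda a,x,y,wd,h: cv2.resize(a["color"][y:y+h,x:x+wd],(400,300),interpolation=cv2.INTER_CUBIC)
cv2.imwrite("pics/v11.png",np.vstack([np.hstack([cr(w,130,70,240,180),cr(c,240,180,140,105)]),np.hstack([cr(s,60,150,240,180),cr(c,130,130,240,180)])]))
print(arm.get_state()["eef_pos"])
```

```text
[0.5594 0.1019 0.2972]
```

View pics/v11.png

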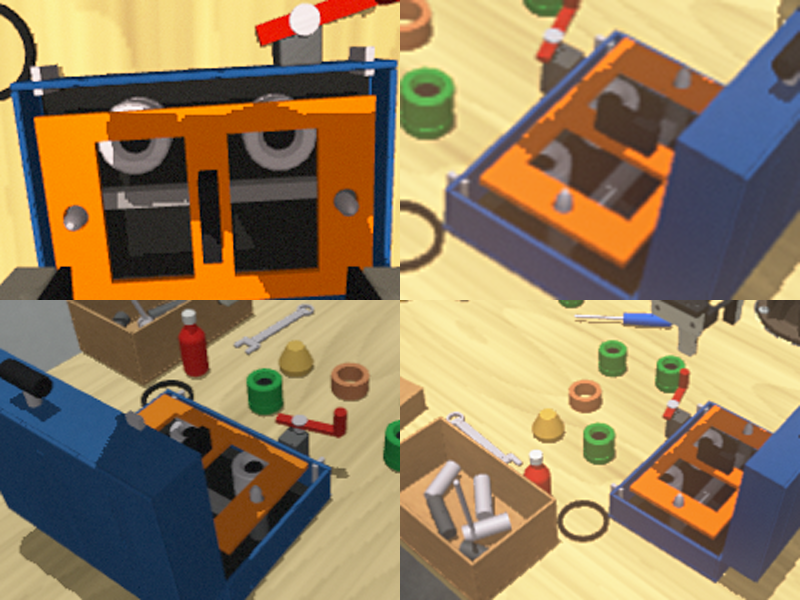

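Frame fully home on both pins, nozzles upright under it. Regrasp the lid handle.

step_arm(rows=[[0, 0.0, 0.04, 0, 0.0876], [0.005, 0.02, 0.07, 0.02, 0.08], [0.01, 0.065, 0.08, 0.04, 0.08], [0.015, 0.11, 0.08, 0.063, 0.08], [0.02, 0.155, 0.08, 0.063, 0.08], [0.02, 0.193, 0.08, 0.063, 0.08], [0.02, 0.193, 0.06, 0.063, 0.08], [0.02, 0.193, 0.03, 0.063, 0.08], [0.02, 0.193, 0.0, 0.063, 0.08], [0.02, 0.193, -0.02, 0.063, 0.08], [0.02, 0.193, -0.033, 0.063, 0.08], [0.02, 0.193, -0.033, 0.063, 0.04], [0.02, 0.193, -0.033, 0.063, 0.04], [0.02, 0.193, -0.033, 0.063, 0.04], [0.02, 0.193, -0.033, 0.063, 0.04], [0.02, 0.193, -0.033, 0.063, 0.04]], newtons=30)

```text
t: 28.85
eef_pos: [0.5815, 0.2954, 0.2663]
ee_rot: [-3.138, 0.001, -1.508]
force: [6.5, 0.4, -0.5]
width: 0.0494
gripper_force: 30.0
```

step_arm(rows=[[0.001, -0.016, 0.003, 0, 0.04], [0.002, -0.034, 0.005, 0, 0.04], [0.003, -0.058, 0.006, 0, 0.04], [0.005, -0.081, 0.0045, 0, 0.04], [0.006, -0.104, 0.0005, 0, 0.04], [0.007, -0.126, -0.0055, 0, 0.04], [0.0085, -0.148, -0.014, 0, 0.04], [0.01, -0.169, -0.0245, 0, 0.04], [0.011, -0.188, -0.037, 0, 0.04], [0.012, -0.206, -0.0515, 0, 0.04], [0.013, -0.223, -0.068, 0, 0.04], [0.014, -0.238, -0.0855, 0, 0.04], [0.014, -0.238, -0.0855, 0, 0.04]])

```text
t: 30.15
eef_pos: [0.5953, 0.0568, 0.1783]
ee_rot: [-3.139, 0.002, -1.509]
force: [4.7, 4.0, -6.9]
width: 0.0498
gripper_force: 30.0
```

step_arm(rows=[[0.001, -0.007, -0.01, 0, 0.04], [0.001, -0.013, -0.0195, 0, 0.04], [0.0015, -0.019, -0.0295, 0, 0.04], [0.0015, -0.024, -0.0395, 0, 0.04], [0.002, -0.029, -0.05, 0, 0.04], [0.002, -0.0335, -0.061, 0, 0.04], [0.002, -0.037, -0.072, 0, 0.04], [0.0025, -0.0405, -0.083, 0, 0.04], [0.0025, -0.043, -0.094, 0, 0.04], [0.0025, -0.044, -0.1, 0, 0.04], [0.0025, -0.044, -0.104, 0, 0.04], [0.0025, -0.044, -0.106, 0, 0.04]])

```text
t: 31.35
eef_pos: [0.598, 0.0127, 0.0761]
ee_rot: [-3.139, -0.001, -1.506]
force: [-7.6, 3.0, 33.0]
width: 0.0497
gripper_force: 30.0
```

step_arm(rows=[[0, 0.001, 0.001, 0, 0.07], [0, 0.001, 0.001, 0, 0.07], [0, 0.001, 0.001, 0, 0.07], [0, 0.001, 0.001, 0, 0.07], [0, 0.0, 0.04, 0, 0.07], [0, -0.02, 0.09, 0, 0.07], [-0.04, -0.03, 0.13, -0.03, 0.07], [-0.08, -0.03, 0.17, -0.063, 0.07], [-0.08, -0.03, 0.2, -0.063, 0.07], [-0.08, -0.03, 0.2, -0.063, 0.07], [-0.08, -0.03, 0.2, -0.063, 0.07]])

```text
t: 32.45
eef_pos: [0.5165, -0.017, 0.2749]
ee_rot: [-3.139, 0.001, -1.571]
force: [0.4, -0.5, -0.7]
width: 0.0701
gripper_force: 0.0
```

Run:
```python
from noz import *
for n in("wrist","side","scene"): save(arm.grab_frame(n),n+"12")
w,s,c=[load(n+"12") for n in("wrist","side","scene")]
cr=lambda a,x,y,wd,h: cv2.resize(a["color"][y:y+h,x:x+wd],(400,300),interpolation=cv2.INTER_CUBIC)
cv2.imwrite("pics/v12.png",np.vstack([np.hstack([cr(w,0,0,512,384),cr(c,240,160,160,120)]),np.hstack([cr(s,70,160,220,165),cr(w,130,90,240,180)])]))
print(arm.get_state()["eef_pos"])
h=cv2.cvtColor(s["color"],cv2.COLOR_BGR2HSV)
m=cv2.inRange(h,(105,120,40),(125,255,255));k,l,st,ce=cv2.connectedComponentsWithStats(m)
for i in range(1,k):
    if st[i,4]>8000:
        q=max(cv2.findContours((l==i).astype(np.uint8),0,2)[0],key=len);print(cv2.approxPolyDP(cv2.convexHull(q),4,True).reshape(-1,2).tolist())
for n in("scene1","scene12"):
    f=load(n);m=cv2.inRange(f["color"],(0,0,0),(45,45,45));m[:195]=0;m[225:]=0;m[:,:260]=0;m[:,290:]=0
    k,l,st,ce=cv2.connectedComponentsWithStats(m);print(n,[(s.tolist(),c.round(1).tolist()) for s,c in zip(st[1:],ce[1:]) if s[4]>20])
```

```text
[ 0.516  -0.0171  0.2722]
[[496, 0], [439, 70], [344, 99], [302, 84], [323, 0]]
[[156, 183], [258, 230], [257, 268], [199, 337], [99, 273], [84, 235]]
scene1 []
scene12 []
```

View pics/v12.png

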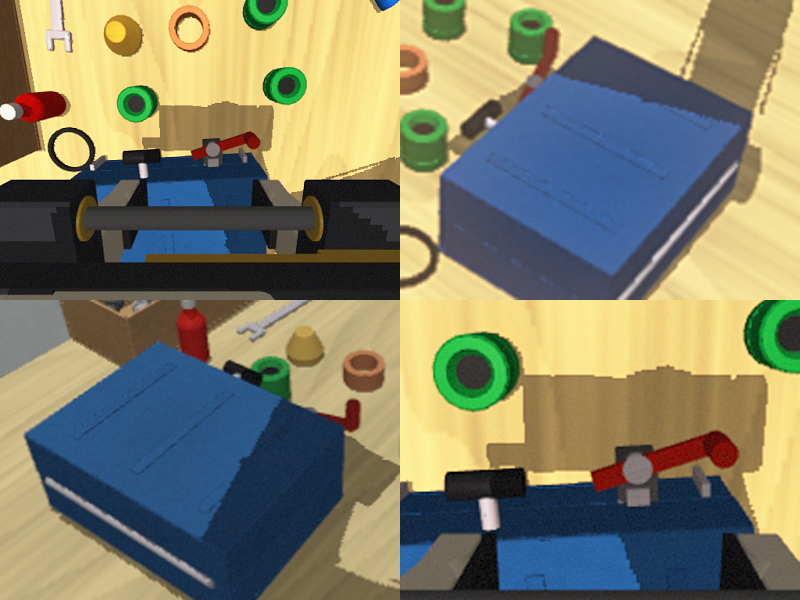

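Side contour of the lid matches the original shut one exactly. Knob at wrist (323,179). Latch back.

step_arm(rows=[[-0.04, 0.01, -0.02, 0, 0.06], [-0.073, 0.014, -0.05, 0, 0.06], [-0.073, 0.014, -0.09, 0, 0.06], [-0.073, 0.014, -0.13, 0, 0.06], [-0.073, 0.014, -0.165, 0, 0.06], [-0.073, 0.014, -0.187, 0, 0.06], [-0.073, 0.014, -0.187, 0, 0.06], [-0.073, 0.014, -0.187, 0, 0.01], [-0.073, 0.014, -0.187, 0, 0.01], [-0.073, 0.014, -0.187, 0, 0.01], [-0.073, 0.014, -0.187, 0, 0.01], [-0.073, 0.014, -0.187, 0, 0.01], [-0.073, 0.014, -0.187, 0, 0.01], [-0.073, 0.014, -0.187, 0, 0.01]], newtons=15)

```text
t: 34.0
eef_pos: [0.4458, -0.0025, 0.0874]
ee_rot: [-3.137, 0.001, -1.57]
force: [7.0, -3.4, -3.7]
width: 0.0173
gripper_force: 15.0
```

step_arm(rows=[[0.002, -0.007, 0, 0, 0.01], [0.006, -0.014, 0, 0, 0.01], [0.011, -0.021, 0, 0, 0.01], [0.018, -0.028, 0, 0, 0.01], [0.026, -0.034, 0, 0, 0.01], [0.034, -0.038, 0, 0, 0.01], [0.042, -0.041, 0, 0, 0.01], [0.05, -0.042, 0, 0, 0.01], [0.055, -0.042, 0, 0, 0.01], [0.057, -0.042, 0, 0, 0.01], [0.057, -0.042, 0, 0, 0.01]])

```text
t: 35.1
eef_pos: [0.4992, -0.0463, 0.0864]
ee_rot: [3.138, -0.002, -1.571]
force: [-2.7, -3.8, 3.7]
width: 0.0173
gripper_force: 15.0
```

step_arm(rows=[[0.003, 0.001, 0, 0, 0.01], [0.005, 0.001, 0, 0, 0.01], [0.005, 0.001, 0, 0, 0.01]])

```text
t: 35.4
eef_pos: [0.5013, -0.046, 0.0861]
ee_rot: [3.133, -0.003, -1.572]
force: [-12.0, -4.3, 11.9]
width: 0.0175
gripper_force: 15.0
```

Against the stop. Release, rise and check.

step_arm(rows=[[-0.004, 0, 0, 0, 0.02], [-0.005, 0, 0, 0, 0.05], [-0.005, 0, 0, 0, 0.06], [-0.005, 0, 0, 0, 0.06], [-0.005, 0, 0.04, 0, 0.06], [-0.005, 0, 0.09, 0, 0.06], [0.015, 0.02, 0.14, 0, 0.06], [0.045, 0.04, 0.19, 0, 0.06], [0.045, 0.04, 0.22, 0, 0.06], [0.045, 0.04, 0.22, 0, 0.06]])

```text
t: 36.4
eef_pos: [0.5546, -0.003, 0.3131]
ee_rot: [-3.131, 0.001, -1.569]
force: [-0.1, -0.8, 0.0]
width: 0.0594
gripper_force: 0.0
```

Run:
```python
from noz import *
for n in("wrist","side","scene"): save(arm.grab_frame(n),n+"13")
w,s,c=[load(n+"13") for n in("wrist","side","scene")]
cr=lambda a,x,y,wd,h: cv2.resize(a["color"][y:y+h,x:x+wd],(400,300),interpolation=cv2.INTER_CUBIC)
cv2.imwrite("pics/v13.png",np.vstack([np.hstack([cr(w,0,0,512,384),cr(w,240,90,120,90)]),np.hstack([cr(s,0,0,512,384),cr(c,100,100,320,240)])]))
```

```text
(no output)
```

View pics/v13.png

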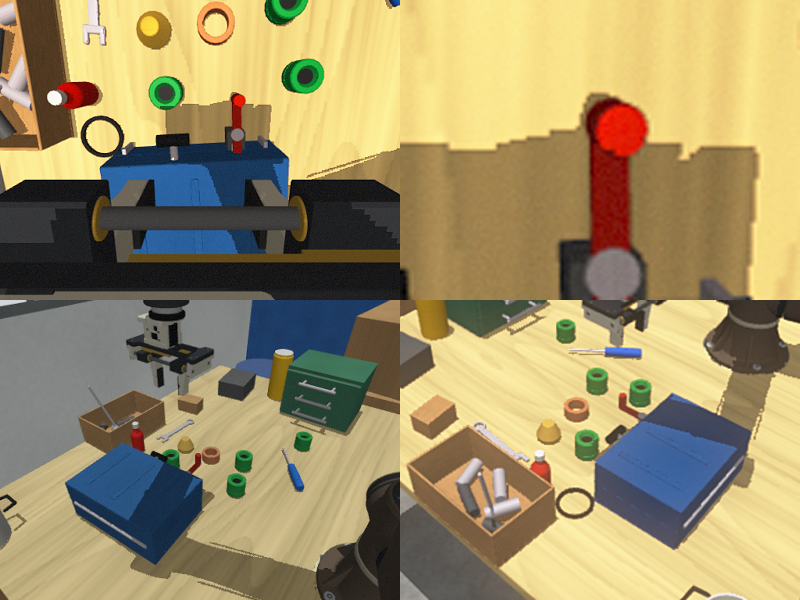

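Lid shut, latch lever points straight at the case (wrist knob (304,129)), bystanders unmoved, arm clear. Handing in.

```bash
python3 -c "
from station import arm
print(arm.job_done())"
```

```text
the job is handed in; nothing more can be done
None
```

The job is handed in, though the verdict was not shown: both steel nozzles on the bench stand upright in the case, the frame is home on both pins, the lid is shut and the latch locked, and the other things on the bench look unmoved in the last pictures.

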